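# Stack the beetle boards on spacer sticks

### The job

Put the beetle boards away as a stack: take the loose thick blue spacer stick (not the thinner yellow one) and lay it across the white board on the empty grey seat, at the end opposite the blue stick that is already there. Then lift the wooden board by its black handle and set it down gently on the two blue sticks, centred over the white board and lined up with it, so that it rests level and clear of the beetles below. Leave everything released and still.

Things in the scene. Friction and masses are not known exactly. Their poses are not given: they have to be found in the camera images.
- lower_board: White board fixed to the table, 220 (x) x 120 (y) x 10 mm; origin at the centre of its underside, z up. Three beetles 11 mm tall stand on it in a row along y, within 12 mm of x = 0. A grey strip 26 mm wide across each end, centred at x = +75 and -75 mm, y = 0, is the seat for a stick lying along the board's y; the fitted stick is on one of them (it varies which).
- fitted_spacer: Blue plastic stick, loose, already lying on one of the white board's two seats: 22 (its x) x 110 (its y, lengthwise) x 24 tall mm; origin at the centre of its underside. The empty seat is on the other side of the board's centre.
- spacer: The loose blue plastic stick to place, lying on the table between the boards: 22 (its x) x 110 (its y, lengthwise) x 24 tall mm, 35 to 70 g; origin at the centre of its underside, z up. A yellow bystander stick of the same length and width, only 12 mm tall, lies near; the two swap places between starts.
- upper_board: Loose wooden board on the table, 210 (x) x 120 (y) x 8 mm, 140 to 280 g; origin at the centre of its underside, z up. Black handle block in the middle of its top: 20 (x) x 60 (y) mm, from 8 to 44 mm above the origin; grip across the 20 mm. Beetles 11 mm tall near x = +80 and -80 mm. Stacked, its underside is 34 mm above the table, either way round.
Mind the look-alikes: they are no part of the job. Leave any green or pink look-alike of the spacer alone.

How it is judged:
By the outcome, as a careful person would: the job done as asked, in the order asked, and still so for the second after the job is handed in, with the robot touching nothing.
It also fails if it takes over 56 s, if anything falls off the work surface, if the arm or the gripper's body presses on something with over 40 N, if the wrist force passes 120 N, or if a joint passes its speed limit or range.

### The arm

A 7-joint arm with a two-finger parallel gripper is mounted at the origin on the work surface. World frame = base frame: x ahead of the robot, y to its left, z up, the work surface at z = 0. Lengths are in m, angles in rad, forces in N, time in s.
With the tool pointing down it reaches from about 0.425 to 0.95 m from the base axis. Payload 4.7 kg.
Tool frame: the origin (TCP) lies between the finger pads; the fingertips stand 25 mm ahead of it and the grasp point (between the pads) lies 6 mm ahead of it; x points along the fingers, z is the direction in which the jaws open and shut, and the axes are right-handed (so a half turn about x gives the same grasp; the last joint's range is limited). The gripper opens to 85 mm and grips with 20 to 120 N. Pads are 22 mm wide; open, the fingers measure 114 mm over their backs; the gripper's body (76 mm by 85 mm) begins 54 mm behind the grasp point. The pads swing forward as they close: fully open they stand 13 mm farther back than shut.
Start: joints at [1.127, 0.469, -0.049, 1.532, 0.024, 1.141, -0.082], TCP at [0.272, -0.618, 0.256] pointing down, gripper open.
Joint ranges: [-2.59, 2.59], [-0.33, 1.99], [-1.39, 1.29], [0.1, 2.45], [-1.04, 4.18], [0.21, 1.99], [-2.66, 2.66]. Speed limits (rad/s): [2.57, 2.57, 3.14, 3.14, 3.14, 3.14, 3.14].

### API

Orientations are given as a 3x3 rotation matrix whose columns are the frame's x, y, z axes.
In Python, from rig import * gives the robot as it stands. Calls block until the motion is done:
- movep(position, orientation): joint-space move of the TCP to a pose.
- move_l(position, attitude=None, feed=0.15, until_force=None): straight line of the TCP; attitude=None keeps the orientation; feed is the mean speed in m/s. With until_force (N) it stops when the force on the tool has changed by that much, and returns True; else False.
- move_joints(angles): joint-space move.
- command_gripper(opening, newtons=None): finger opening in m; newtons is the grip in N (None keeps the last); returns when the fingers have stopped.
- sleep(seconds).
- inverse_kinematics(position, orientation): joint angles nearest the present ones, or None.
- sense(): the state.
- camera(name): name is "scene" or "side" or "wrist"; returns (picture, depth): 400x640x3 uint8, red, green, blue; 400x640 float32, m along the optical axis (not along the pixel's ray), 0 where there is no reading.
- camera_params(name): a dict with "K" (3x3 intrinsics, pixels), "dist" ([k1, k2, p1, p2, k3] as OpenCV has them; the pictures are not rectified), "position" and "rotation" of the camera in the world; the wrist camera has in their place "tool_from_camera" (4x4, takes a point from camera to tool coordinates, whose origin is the TCP and whose axes are the tool frame's). Camera axes: x right, y down, z forward; pixel columns grow to the right and rows downward; lengths in m; the calibration is good to about 2 mm. A picture is of the moment at which its call begins: read the wrist's pose just before it. camera_params takes no time and is no camera call.
A pose or a line that the arm cannot do raises Unreachable and nothing moves.
- finish_job(): hands the job in, once; it reports no verdict.
The state is a dict: "time_s": time; "joint_pos": joint angles; "qd": joint speeds; "joint_efforts": joint torques, N m; "position": TCP position; "tcp_rot": TCP orientation; "wrist_force": force on the tool from outside, world axes, zero at the start; "ft_torque": the same for the moment, N m; "finger_gap": finger opening in m.
Only numpy, scipy, OpenCV 4.12 (cv2) and the standard library are available. Lean on these libraries where they do the work, as an engineer would, in place of code of your own. Each camera call takes 0.05 s, during which the arm holds its last target.

## Working session

There is one attempt and no reset: what is moved stays moved. The work goes in short steps, each a Python script; the robot and the scene stay as the last script left them, time stands still between calls to the robot, and variables do not carry over. Pictures are saved under pics/ and viewed, and the job is handed in when it is done.

```bash
mkdir -p pics; ls; python3 - <<'E'
from rig import *
import cv2,numpy as np
s=sense();print(s['time_s'],s['position'],s['tcp_rot'])
for n in ("scene","side","wrist"):
    p,d=camera(n); cv2.imwrite(f"pics/{n}0.png",p[:,:,::-1]); np.savez(f"pics/{n}0.npz",p=p,d=d)
    print(n,camera_params(n))
E
```

```text
pics
0.0 [ 0.27182977 -0.61725846  0.25525656] [[-8.65451213e-04  9.15173414e-01  4.03059392e-01]
 [ 1.76922732e-03  4.03060314e-01 -9.15171707e-01]
 [-9.99998060e-01 -7.89327734e-05 -1.96797885e-03]]
scene {'K': array([[371.10010932,   0.        , 323.94618035],
       [  0.        , 371.10010932, 191.40542686],
       [  0.        ,   0.        ,   1.        ]]), 'dist': array([0.01970372, 0.        , 0.        , 0.        , 0.        ]), 'position': array([1.02740121, 0.05994025, 0.54621882]), 'rotation': array([[-0.18615969,  0.67416774, -0.71473241],
       [ 0.98238114,  0.13992566, -0.12388749],
       [ 0.01648846, -0.7252025 , -0.68833819]])}
side {'K': array([[419.62040438,   0.        , 319.62374961],
       [  0.        , 419.62040438, 193.91458104],
       [  0.        ,   0.        ,   1.        ]]), 'dist': array([-0.11488177,  0.        ,  0.        ,  0.        ,  0.        ]), 'position': array([0.15211138, 0.7172135 , 0.77167854]), 'rotation': array([[-0.91048902, -0.27284911,  0.31074604],
       [-0.41348774,  0.61182156, -0.67431615],
       [-0.00613456, -0.74244713, -0.66987657]])}
wrist {'K': array([[302.22474101,   0.        , 320.91649561],
       [  0.        , 302.22474101, 194.90525903],
       [  0.        ,   0.        ,   1.        ]]), 'dist': array([-0.05232497,  0.        ,  0.        ,  0.        ,  0.        ]), 'tool_from_camera': array([[-1.33416730e-04, -2.73196165e-01,  9.61958335e-01,
        -1.16712132e-01],
       [-1.98104708e-04, -9.61958317e-01, -2.73196187e-01,
         6.95519228e-02],
       [ 9.99999971e-01, -2.27017417e-04,  7.42198868e-05,
         1.41925846e-03],
       [ 0.00000000e+00,  0.00000000e+00,  0.00000000e+00,
         1.00000000e+00]])}
```

View pics/scene0.png

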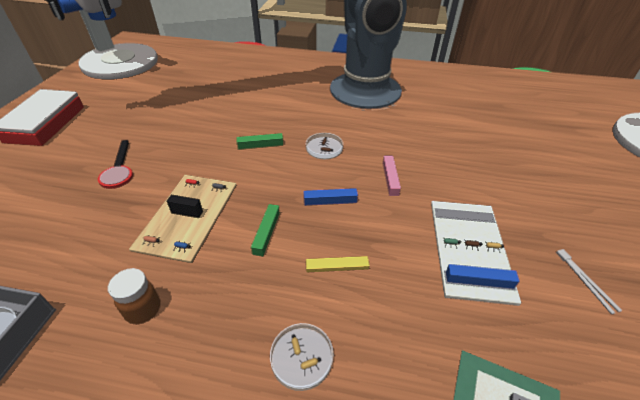

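View pics/side0.png

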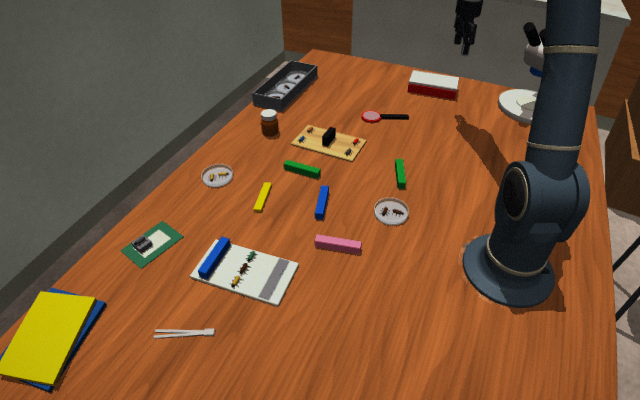

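View pics/wrist0.png

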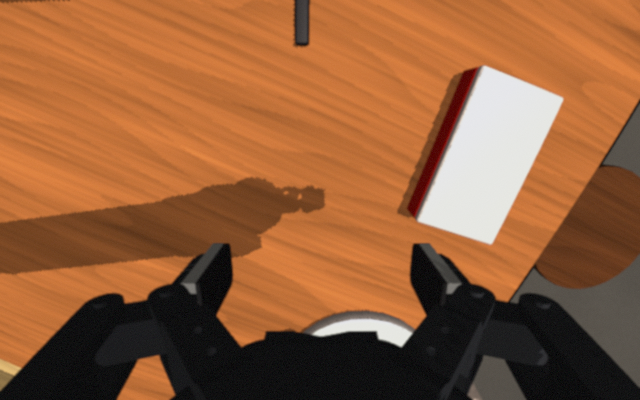

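The scene picture shows these candidates, by pixel:
- Loose blue stick at (331,197). This is my choice: blue, thick, and lying on the table between the boards.
- Blue stick fitted on the white board at (482,276).
- Thin yellow stick at (337,264).
- Green sticks at (265,229) and (260,141), and a pink one at (391,174). These are look-alikes to leave alone.

The wooden board is at (185,217) and its handle at (185,206). The empty grey seat is at (465,213).

```bash
cat > h.py <<'E'
import numpy as np,cv2
def cloud(cp,d,R=None,t=None):
    v,u=np.mgrid[0:400,0:640]
    n=cv2.undistortPoints(np.stack([u,v],-1).reshape(-1,1,2).astype(np.float32),cp['K'],np.array(cp['dist'])).reshape(400,640,2)
    rays=np.concatenate([n,np.ones((400,640,1))],-1)
    if R is None: R,t=cp['rotation'],cp['position']
    return rays@np.array(R).T, np.array(t), (rays*d[...,None])@np.array(R).T+t
def onplane(rays,t,z):
    return t+rays*((z-t[2])/rays[...,2:])
def wristpose(cp,s):
    T=np.eye(4);T[:3,:3]=s['tcp_rot'];T[:3,3]=s['position'];T=T@cp['tool_from_camera']
    return T[:3,:3],T[:3,3]
def comps(mask,amin=60):
    n,l,st,c=cv2.connectedComponentsWithStats(mask.astype(np.uint8))
    return [(l==i) for i in range(1,n) if st[i,4]>=amin]
def rect(xy):
    (c,(w,h),a)=cv2.minAreaRect((xy*1000).astype(np.float32))
    if w<h: w,h,a=h,w,a+90
    return np.array(c),w,h,((a+90)%180)-90
E
python3 - <<'E'
from rig import *
from h import *
for n in ("scene","side"):
    z=np.load(f"pics/{n}0.npz");p,d=z['p'],z['d'];cp=camera_params(n)
    rays,t,P=cloud(cp,d)
    hsv=cv2.cvtColor(p,cv2.COLOR_RGB2HSV);H,S,V=[hsv[...,i].astype(int) for i in range(3)]
    ms={'blue':(H>105)&(H<130)&(S>140)&(V>60),'yellow':(H>22)&(H<33)&(S>170)&(V>120),'white':(S<40)&(V>170),'grey':(S<40)&(V>100)&(V<165),'wood':(H>10)&(H<28)&(S<150)&(V>150),'black':(V<45)}
    roi=(P[...,0]>.3)&(P[...,0]<.95)&(abs(P[...,1])<.5)&(d>0)
    for k,m in ms.items():
        for c in comps(m&roi,80):
            q=P[c];zt=np.percentile(q[:,2],90)
            vv,uu=np.nonzero(c)
            top=c&(abs(P[...,2]-zt)<.004)
            if top.sum()<20: continue
            r=rect(P[top][:,:2]); 
            print(n,k,(int(uu.mean()),int(vv.mean())),c.sum(),'z90',round(zt*1000,1),'c',r[0].round(1),'wh',round(r[1]),round(r[2]),'ang',round(r[3],1))
E
```

```text
scene blue (330, 196) 700 z90 24.4 c [486.2 -21.1] wh 107 24 ang -75.0
scene blue (481, 275) 1169 z90 34.7 c [631.9 258.4] wh 108 22 ang -85.6
scene white (322, 150) 270 z90 14.2 c [338.3 -59.8] wh 82 31 ang -73.4
scene white (471, 251) 4048 z90 11.1 c [556.2 253. ] wh 220 119 ang 4.9
scene white (587, 279) 367 z90 6.2 c [585.9 441.3] wh 125 18 ang 27.9
scene white (125, 282) 794 z90 75.7 c [ 783.5 -270. ] wh 49 48 ang 15.1
scene white (5, 319) 232 z90 19.1 c [ 831.8 -448. ] wh 36 6 ang 73.6
scene white (300, 358) 2305 z90 3.3 c [808.3  -6.3] wh 83 81 ang -49.1
scene white (497, 388) 1002 z90 3.2 c [792.3 274.4] wh 88 37 ang -79.1
scene grey (464, 215) 543 z90 11.7 c [481.3 247.3] wh 113 29 ang -86.2
scene grey (463, 280) 203 z90 7.9 c [601.  213.9] wh 222 99 ang 36.3
scene grey (475, 284) 113 z90 11.7 c [641.9 258.2] wh 114 25 ang 83.6
scene grey (598, 290) 82 z90 3.9 c [608.5 454.2] wh 75 7 ang 31.6
scene grey (18, 290) 104 z90 50.5 c [ 812.  -432.1] wh 64 4 ang -89.7
scene grey (122, 299) 84 z90 73.0 c [ 805.5 -263.7] wh 26 4 ang -76.3
scene grey (14, 310) 305 z90 50.1 c [ 847.7 -
[... 862 characters left out ...]

side white (156, 241) 283 z90 5.3 c [812.4 277.4] wh 79 55 ang 76.0
side white (202, 261) 160 z90 13.1 c [659.4 265.1] wh 117 23 ang -78.2
side white (251, 272) 2362 z90 12.8 c [532.9 252.2] wh 170 120 ang 4.7
side white (185, 332) 229 z90 7.8 c [585.6 442. ] wh 121 15 ang 27.5
side grey (273, 278) 474 z90 13.4 c [482.1 247.2] wh 116 27 ang -86.2
side wood (328, 142) 1091 z90 11.1 c [ 583.  -286.6] wh 207 120 ang -1.6
side wood (182, 332) 318 z90 7.3 c [587.5 441.4] wh 123 19 ang 28.8
side black (273, 101) 444 z90 42.6 c [ 850.5 -418. ] wh 149 78 ang 36.0
side black (328, 136) 158 z90 44.7 c [ 581.9 -287.1] wh 62 19 ang 89.3
side black (142, 245) 86 z90 26.9 c [825.2 300.3] wh 27 7 ang 59.7
```

```bash
python3 - <<'E'
import cv2
p=cv2.imread('pics/scene0.png');cv2.imwrite('pics/crop0.png',cv2.resize(p[120:320,230:530],None,fx=2.6,fy=2.6,interpolation=cv2.INTER_CUBIC))
E
```

```text
(no output)
```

View pics/crop0.png

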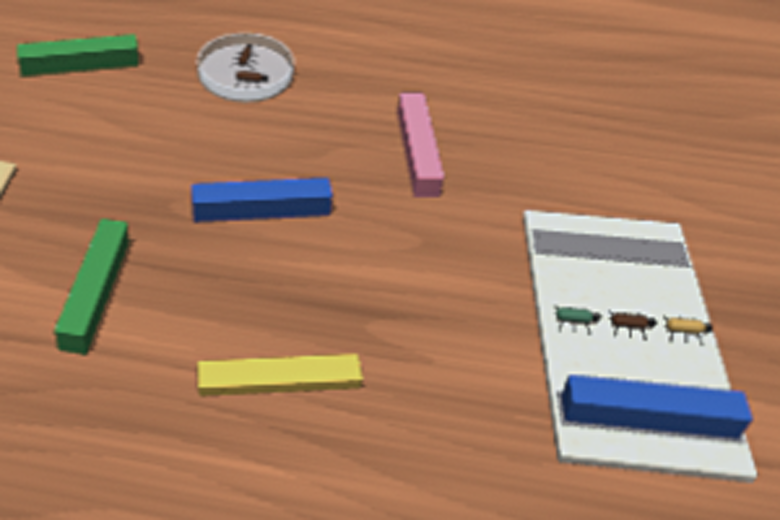

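The crop confirms it: the thick blue stick at crop pixel (262,199) is the target. The thin yellow one is at (280,374), and the empty seat at (610,247) is opposite the fitted stick. Both cameras agree to about 2 mm, so next I check reachability and hover over the stick.

```bash
cat >> h.py <<'E'
def down(deg):
    a=np.radians(deg); z=np.array([np.cos(a),np.sin(a),0]); x=np.array([0,0,-1.]); return np.stack([x,np.cross(z,x),z],1)
E
python3 - <<'E'
from rig import *
from h import *
for nm,p,a in (('sp',(.4855,-.02),15.2),('seat',(.4813,.2467),4.8),('hand',(.583,-.288),-1.3),('ctr',(.556,.253),4.8)):
  for f in (0,180):
    for z in (.03,.07,.2):
      q=inverse_kinematics(np.array([*p,z]),down(a+f)); print(nm,f,z,None if q is None else np.round(q,2))
E
```

```text
sp 0 0.03 [ 0.35  0.55 -0.49  2.13  0.48  0.56 -0.23]
sp 0 0.07 [ 0.4   0.49 -0.55  2.11  0.42  0.65 -0.18]
sp 0 0.2 [ 0.52  0.29 -0.67  2.    0.23  0.92 -0.  ]
sp 180 0.03 [-0.72  0.7   0.91  2.19 -0.91  0.7  -2.04]
sp 180 0.07 [-0.84  0.72  1.11  2.18 -0.92  0.84 -2.02]
sp 180 0.2 [-0.93  0.39  1.13  2.08 -0.44  0.94 -2.45]
seat 0 0.03 [ 0.04  0.71 -0.8   1.99  0.75  0.76 -1.13]
seat 0 0.07 [ 0.17  0.73 -0.99  1.97  0.8   0.9  -1.17]
seat 0 0.2 [ 0.28  0.56 -1.12  1.87  0.57  1.08 -0.99]
seat 180 0.03 [ 0.27  0.95 -1.19  1.98  1.07  1.03  1.77]
seat 180 0.07 [ 0.27  0.85 -1.18  1.97  0.95  1.03  1.85]
seat 180 0.2 [ 0.3   0.59 -1.17  1.87  0.61  1.1   2.12]
hand 0 0.03 [ 0.62  0.71 -0.32  1.75  0.31  0.74  0.12]
hand 0 0.07 [ 0.63  0.65 -0.34  1.73  0.29  0.81  0.13]
hand 0 0.2 [ 0.67  0.51 -0.39  1.64  0.22  1.04  0.19]
hand 180 0.03 [ 0.21  0.7   0.27  1.77 -0.26  0.71 -2.55]
hand 180 0.07 [ 0.21  0.64  0.27  1.76 -0.23  0.77 -2.58]
hand 180 0.2 [ 0.23  0.48  0.23  1.67 -0.13  1.01 -2.66]
ctr 0 0.03 [-0.02  0.74 -0.67  1.83  0.63  0.79 -0.94]
ctr 0 0.07 [ 0.07  0.73 -0.82  1.81  0.67  0.9  -0.97]
ctr 0 0.2 [ 0.24  0.67 -1.1   1.71  0.65  1.17 -0.95]
ctr 180 0.03 [ 0.26  1.02 -1.19  1.82  1.07  1.12  1.89]
ctr 180 0.07 [ 0.26  0.94 -1.19  1.8   0.98  1.13  1.95]
ctr 180 0.2 [ 0.28  0.72 -1.18  1.71  0.71  1.21  2.14]
```

```bash
python3 - <<'E'
from rig import *
from h import *
movep(np.array([.4855,-.02,.17]),down(15.2)); 
command_gripper(.05)
s=sense();p,d=camera('wrist');cp=camera_params('wrist')
print(s['time_s'],s['position'])
cv2.imwrite('pics/w1.png',p[:,:,::-1]);
R,t=wristpose(cp,s);rays,t,P=cloud(cp,d,R,t)
hsv=cv2.cvtColor(p,cv2.COLOR_RGB2HSV);H,S,V=[hsv[...,i].astype(int) for i in range(3)]
for c in comps((H>105)&(H<130)&(S>140)&(V>60)&(d>0),200):
    top=c&(abs(P[...,2]-np.percentile(P[c][:,2],90))<.004)
    print(c.sum(),np.percentile(P[c][:,2],90),rect(P[top][:,:2]),rect(onplane(rays,t,.024)[top][:,:2]))
E
```

```text
2.875 [ 0.48550812 -0.02006292  0.16999024]
2579 0.02385069347019265 (array([485.82104492, -21.36511612]), 107.5414810180664, 20.369050979614258, -74.85898017883301) (array([485.66635132, -20.83311081]), 106.66373443603516, 20.243284225463867, -74.85526466369629)
```

View pics/w1.png

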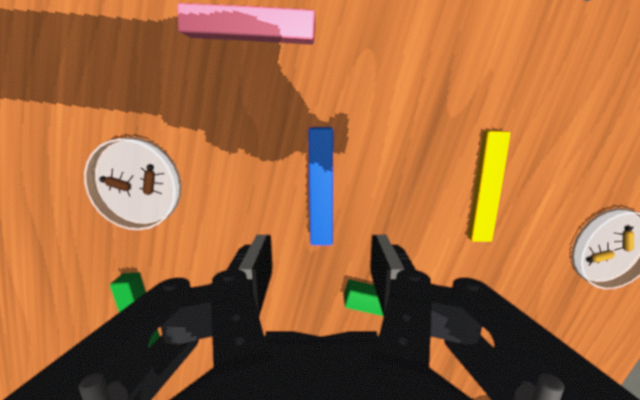

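The wrist view shows the blue stick centred between the jaws, at (320,186), with nothing in the fingers' way. Yellow is at (490,186) and pink at (246,22), both well clear. I'll grasp it now.

```bash
python3 - <<'E'
from rig import *
from h import *
R=down(15.1)
move_l(np.array([.4857,-.021,.06]),R,feed=.15)
print(move_l(np.array([.4857,-.021,.029]),R,feed=.06,until_force=8))
print(command_gripper(.0,40),sense()['finger_gap'],sense()['wrist_force'])
move_l(np.array([.4857,-.021,.13]),R,feed=.15)
s=sense();print(s['finger_gap'],s['wrist_force'],s['position'])
movep(np.array([.4813,.2467,.13]),down(4.8))
s=sense();p,d=camera('wrist');cv2.imwrite('pics/w2.png',p[:,:,::-1]);np.savez('pics/w2.npz',p=p,d=d,R=s['tcp_rot'],t=s['position'])
print(s['time_s'],s['position'],s['finger_gap'])
cp=camera_params('wrist')
Rw,t=wristpose(cp,s);rays,t,P=cloud(cp,d,Rw,t)
hsv=cv2.cvtColor(p,cv2.COLOR_RGB2HSV);H,S,V=[hsv[...,i].astype(int) for i in range(3)]
for k,m in (('blue',(H>105)&(H<130)&(S>140)&(V>40)),('grey',(S<50)&(V>80)&(V<165)),('white',(S<40)&(V>165))):
  for c in comps(m&(d>0),300):
    top=c&(abs(P[...,2]-np.percentile(P[c][:,2],90))<.005)
    print(k,np.argwhere(c).mean(0).round(),c.sum(),np.percentile(P[c][:,2],[10,90]).round(4),rect(P[top][:,:2]))
E
```

```text
False
False 0.02110936563114275 [ 0.04240026 -0.16703089  2.90912431]
0.0212671785398454 [ 0.25253711 -0.10336845 -0.46625257] [ 0.48492997 -0.02124604  0.12926112]
6.7083 [0.4815088  0.2449166  0.12918924] 0.021107195526763836
blue [195. 513.] 5536 [0.0188 0.0337] (array([630.68902588, 258.57830811]), 108.9059829711914, 22.223270416259766, -85.43087100982666)
blue [236. 321.] 9117 [0.1219 0.1236] (array([481.62652588, 252.38589478]), 93.59900665283203, 22.189037322998047, -83.99230289459229)
grey [149. 311.] 312 [0.0086 0.1212] (array([471.58673096, 289.32388306]), 34.09033203125, 16.068077087402344, 56.469757080078125)
grey [180. 492.] 602 [0.0086 0.0103] (array([620.88787842, 259.4743042 ]), 113.46903228759766, 25.52937126159668, 83.90815734863281)
white [184. 415.] 17628 [0.0083 0.01  ] (array([548.715271  , 251.26300049]), 153.12611389160156, 118.95561981201172, 4.953856468200684)
white [178. 538.] 988 [0.0082 0.0099] (array([662.02313232, 262.99008179]), 120.68317413330078, 29.090322494506836, -73.61932754516602)
```

```bash
sleep 1
```

```text
(no output)
```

View pics/w2.png

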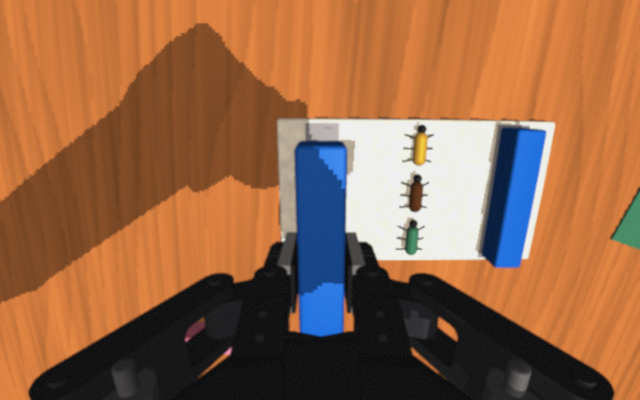

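The stick is held centrally and level. At (321,236) it hangs over the grey seat, with the fitted stick at (513,195) and the beetles clear. Now to set it down.

```bash
python3 - <<'E'
from rig import *
from h import *
R=down(4.8)
move_l(np.array([.4811,.2470,.055]),R,feed=.12)
sleep(.2)
s=sense();print(s['position'],s['wrist_force'])
print(move_l(np.array([.4811,.2470,.0375]),R,feed=.025,until_force=4))
s=sense();print(s['position'],s['wrist_force'])
command_gripper(.045);sleep(.1)
move_l(np.array([.4811,.2470,.16]),R,feed=.2)
s=sense();p,d=camera('wrist');cv2.imwrite('pics/w3.png',p[:,:,::-1])
p2,d2=camera('scene');cv2.imwrite('pics/s3.png',p2[:,:,::-1])
print(s['time_s'])
def an(p,d,rays,t,P):
  hsv=cv2.cvtColor(p,cv2.COLOR_RGB2HSV);H,S,V=[hsv[...,i].astype(int) for i in range(3)]
  for k,m in (('blue',(H>105)&(H<130)&(S>140)&(V>40)),('white',(S<40)&(V>165))):
   for c in comps(m&(d>0)&(P[...,0]>.35)&(P[...,0]<.75)&(P[...,1]>.1)&(P[...,1]<.4),300):
    top=c&(abs(P[...,2]-np.percentile(P[c][:,2],90))<.005)
    print(k,np.argwhere(c).mean(0).round(),c.sum(),np.percentile(P[c][:,2],[10,90]).round(4),rect(P[top][:,:2]))
cp=camera_params('wrist');an(p,d,*cloud(cp,d,*wristpose(cp,s)))
cp=camera_params('scene');an(p2,d2,*cloud(cp,d2))
E
```

```text
[0.48161296 0.24725675 0.05581049] [-0.2291064  -0.6185954  -0.38043179]
True
[0.48089452 0.24690049 0.03946064] [-0.53462846 -0.56112918  3.90212479]
9.55
blue [188. 322.] 3044 [0.0321 0.0338] (array([481.66140747, 246.24142456]), 107.70999908447266, 20.307161331176758, -85.21242618560791)
blue [188. 493.] 4207 [0.0194 0.0337] (array([630.8258667 , 259.05163574]), 107.64876556396484, 21.78030014038086, -85.36718463897705)
white [182. 403.] 15033 [0.0082 0.01  ] (array([552.54504395, 252.07676697]), 144.6746826171875, 119.02867889404297, 4.970096588134766)
white [176. 516.] 1071 [0.0081 0.0099] (array([661.39501953, 262.84539795]), 120.54952239990234, 29.9583740234375, -74.14453029632568)
white [207. 296.] 1613 [0.0081 0.0099] (array([460.65713501, 224.70158386]), 78.10154724121094, 21.39463233947754, -85.26301670074463)
blue [210. 466.] 848 [0.0173 0.0346] (array([481.90982056, 246.36572266]), 107.93909454345703, 22.662086486816406, -85.1378002166748)
blue [276. 482.] 1170 [0.0178 0.0349] (array([631.78088379, 258.49545288]), 108.60234832763672, 21.528345108032227, -85.24777841567993)
white [256. 472.] 3686 [0.0086 0.0111] (array([557.01367188, 253.26312256]), 220.38018798828125, 119.25582885742188, 4.618350028991699)
```

```bash
sleep 1
```

```text
(no output)
```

View pics/w3.png

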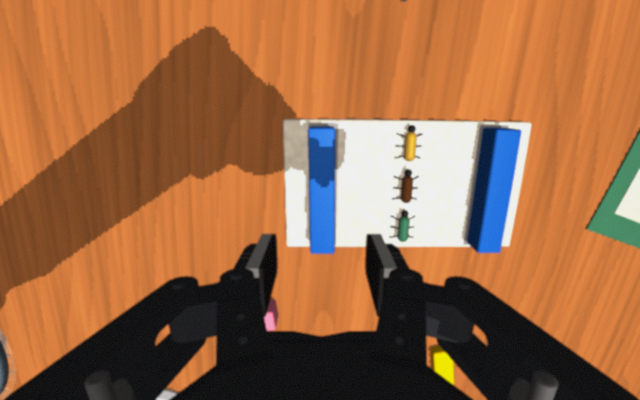

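The stick lies on the seat at (322,188), measured at (481.7, 246.2) mm and −85.2°. That is within 1 mm of the seat. Next is the wooden board.

```bash
python3 - <<'E'
from rig import *
from h import *
movep(np.array([.583,-.288,.2]),down(-1.3));command_gripper(.06);sleep(.15)
s=sense();p,d=camera('wrist');cv2.imwrite('pics/w4.png',p[:,:,::-1])
print(s['time_s'],s['position'])
cp=camera_params('wrist');rays,t,P=cloud(cp,d,*wristpose(cp,s))
hsv=cv2.cvtColor(p,cv2.COLOR_RGB2HSV);H,S,V=[hsv[...,i].astype(int) for i in range(3)]
roi=(d>0)&(abs(P[...,0]-.583)<.14)&(abs(P[...,1]+.288)<.09)
m=roi&(abs(P[...,2]-.044)<.004);c=max(comps(m,50),key=np.sum);print('handle',np.argwhere(c).mean(0),np.median(P[c][:,2]),rect(P[c][:,:2]))
m=roi&(abs(P[...,2]-.008)<.0035);c=max(comps(m,50),key=np.sum);print('board',np.argwhere(c).mean(0),np.median(P[c][:,2]),rect(P[c][:,:2]))
E
```

```text
12.0667 [ 0.58304019 -0.28785661  0.19998018]
handle [186.37616099 320.01083591] 0.042906336264914136 (array([ 583.18450928, -290.57403564]), 59.66717529296875, 19.328054428100586, 88.18966674804688)
board [174.90526534 320.59805141] 0.0070529408217891165 (array([ 583.46716309, -290.88250732]), 210.7315673828125, 118.6758041381836, -1.2965774536132812)
```

```bash
sleep 1
```

```text
(no output)
```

View pics/w4.png

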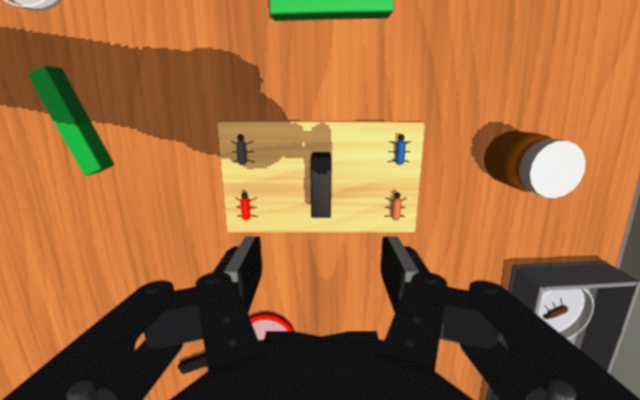

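The wrist view shows the handle at (320,186), midway between the jaws in columns. Beetles and jar are clear. I'll grip it and lift slightly.

```bash
python3 - <<'E'
from rig import *
from h import *
R=down(-1.4);c=[.5833,-.2898]
move_l(np.array([*c,.08]),R,feed=.18)
print(move_l(np.array([*c,.038]),R,feed=.05,until_force=8))
command_gripper(.0,80);s=sense();print(s['finger_gap'],s['wrist_force'],s['position'],s['time_s'])
move_l(np.array([*c,.10]),R,feed=.08)
move_l(np.array([*c,.17]),R,feed=.15)
sleep(.2);s=sense();print(s['finger_gap'],s['wrist_force'],s['ft_torque'],s['position'],s['time_s'])
p,d=camera('wrist');cv2.imwrite('pics/w5.png',p[:,:,::-1])
p2,d2=camera('scene');cv2.imwrite('pics/s5.png',p2[:,:,::-1])
E
```

```text
False
0.018661034661993717 [-1.4091484   0.56007752  2.11252162] [ 0.58361202 -0.28990779  0.03849998] 14.3667
0.019059645313767654 [-0.4780137   0.12327749 -2.11983868] [ 0.01714083 -0.01928368  0.02289056] [ 0.58251797 -0.28960018  0.16849917] 16.1083
```

```bash
sleep 1
```

```text
(no output)
```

View pics/s5.png

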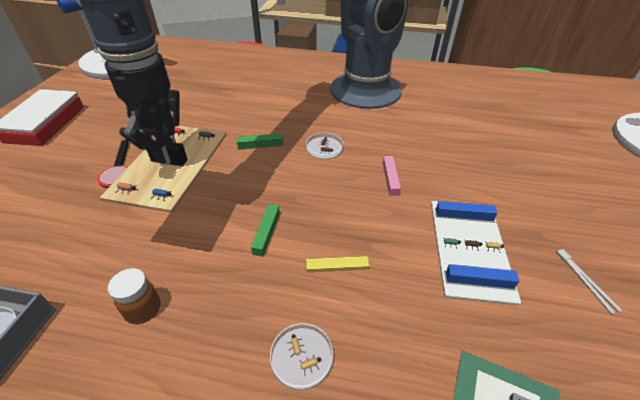

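View pics/w5.png

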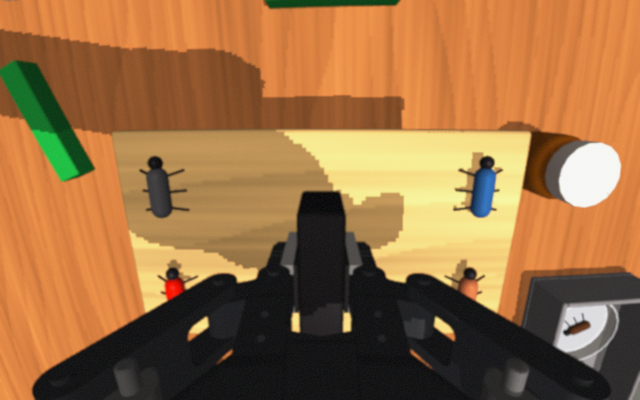

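The wooden board is gripped and looks level in both views, hanging at scene (165,165). Next I carry it over and measure it in hand.

```bash
python3 - <<'E'
from rig import *
from h import *
move_l(np.array([.5562,.2529,.15]),down(4.8),feed=.18)
sleep(.3);s=sense();print(s['position'],s['time_s'],s['finger_gap'],s['wrist_force'])
for n in('wrist','scene','side'):
  p,d=camera(n);cv2.imwrite(f'pics/{n}6.png',p[:,:,::-1]);cp=camera_params(n)
  rays,t,P=cloud(cp,d,*wristpose(cp,s)) if n=='wrist' else cloud(cp,d)
  m=(d>0)&(abs(P[...,2]-.120)<.007)&(abs(P[...,0]-.556)<.14)&(abs(P[...,1]-.253)<.1)
  q=P[m]; A=np.c_[q[:,:2]-[.556,.253],np.ones(len(q))];co=np.linalg.lstsq(A,q[:,2],rcond=None)[0]
  print(n,m.sum(),'plane',co.round(4),rect(q[:,:2]))
E
```

```text
[0.55626426 0.2527662  0.15003568] 19.675 0.019113376906811225 [-0.62273446 -0.10628438 -1.41484159]
wrist 52668 plane [-0.     -0.0038  0.1189] (array([557.0368042 , 251.99736023]), 210.31991577148438, 119.7887191772461, 4.812793254852295)
scene 5483 plane [-0.0026  0.0045  0.1194] (array([556.19372559, 253.0867157 ]), 211.24342346191406, 121.2842788696289, 4.576045036315918)
side 3416 plane [ 0.001  -0.0111  0.1208] (array([556.56109619, 254.43490601]), 210.5721435546875, 123.07109069824219, 5.38179874420166)
```

```bash
sleep 1
```

```text
(no output)
```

View pics/scene6.png

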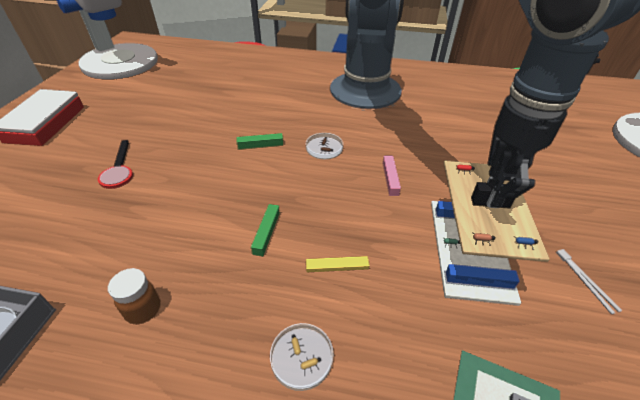

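View pics/side6.png

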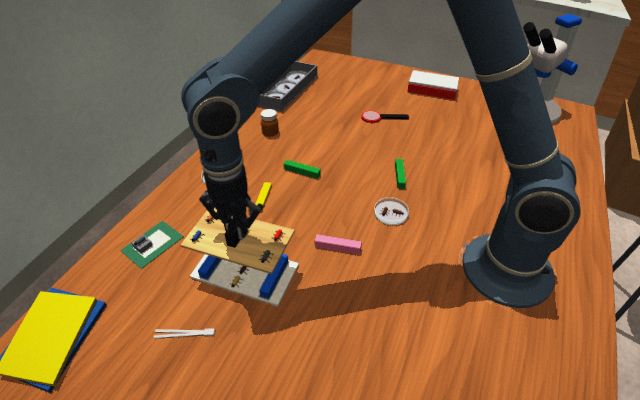

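The board is level in hand, with tilt under 0.3° in the wrist and scene fits and 0.6° in the side fit. The wrist and scene measurements put it within about 1 mm of the white board's centre, and the side view within 2 mm. In the side picture it hangs over both blue sticks, around (238,240). Lowering gently.

```bash
python3 - <<'E'
from rig import *
from h import *
R=down(4.8);c=[.5561,.2530]
move_l(np.array([*c,.084]),R,feed=.08);sleep(.2)
print(sense()['position'],sense()['wrist_force'])
print(move_l(np.array([*c,.0705]),R,feed=.015,until_force=3))
s=sense();print(s['position'],s['wrist_force'],s['ft_torque'],s['time_s'])
command_gripper(.045);sleep(.2)
move_l(np.array([*c,.2]),R,feed=.15)
s=sense();print(s['time_s'],s['wrist_force'])
for n in('wrist','scene','side'):
  p,d=camera(n);cv2.imwrite(f'pics/{n}7.png',p[:,:,::-1]);cp=camera_params(n)
  rays,t,P=cloud(cp,d,*wristpose(cp,s)) if n=='wrist' else cloud(cp,d)
  m=(d>0)&(abs(P[...,2]-.042)<.005)&(abs(P[...,0]-.556)<.14)&(abs(P[...,1]-.253)<.1)
  q=P[m]; A=np.c_[q[:,:2]-[.556,.253],np.ones(len(q))];co=np.linalg.lstsq(A,q[:,2],rcond=None)[0]
  print(n,m.sum(),'plane',co.round(4),rect(q[:,:2]))
E
```

```text
[0.55640983 0.25314837 0.08457538] [-0.77779879  0.23044505 -1.73989448]
True
[0.55596568 0.25288516 0.07247334] [-0.42220339  0.25776333  4.68802711] [-0.07630872  0.0537118   0.00892079] 21.725
23.3 [-0.96225447 -0.26461308  0.21676848]
wrist 23811 plane [-0.0002  0.0005  0.0411] (array([556.73425293, 252.49291992]), 210.71192932128906, 118.73047637939453, 4.7938127517700195)
scene 5291 plane [-0.0011  0.003   0.0419] (array([556.17541504, 252.88432312]), 211.66212463378906, 120.2856674194336, 4.8188042640686035)
side 3459 plane [ 0.0015 -0.0098  0.0429] (array([556.63690186, 254.19067383]), 211.13563537597656, 122.57062530517578, 4.806253910064697)
```

```bash
sleep 1
```

```text
(no output)
```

View pics/scene7.png

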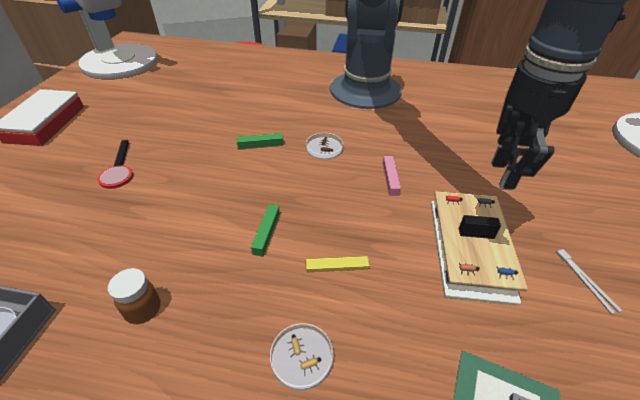

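View pics/wrist7.png

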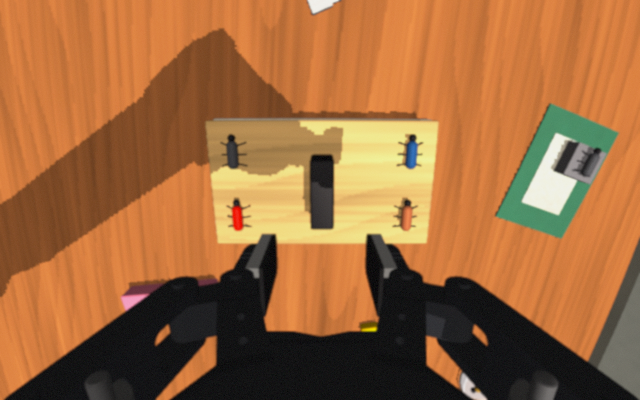

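The wooden board rests level at scene (479,238), with its top about 42 mm up, centred and aligned to about 1 mm. The gripper is clear of it, so I'm handing in.

```bash
python3 - <<'E'
from rig import *
sleep(.3);print(sense()['time_s']);print(finish_job())
E
```

```text
23.75
the job is handed in; nothing more can be done
None
```

The stack is done and was handed in at about 24 s. I laid the loose thick blue stick on the empty grey seat, within 1 mm of its centre. Then I lifted the wooden board by its handle and set it down on the two blue sticks, stopping at about 6 N of contact force, released it and backed the arm off.

**Last checks:**
- **Position:** the wrist and scene cameras put the wooden board within 1 mm of the white board's centre, and all three cameras put it at 4.8°, the white board's own angle.
- **Level:** the top is at 41–43 mm against 42 mm expected. The tilt is under 0.2° in the wrist and scene fits.
- **Disagreement:** the side camera reads about 1.3 mm farther in y and about 0.6° of tilt. It showed the same tilt before release, and its offset is within the stated 2 mm calibration error.

No check failed, and the yellow, green and pink sticks were not touched. The beetles under the board can't be seen now. I judge them clear from the height alone: the underside is at about 34 mm and their tops are at 21 mm.

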